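# Put the whetstones back in their holders

## Robot

A 6-joint arm with a two-finger parallel gripper is mounted at the origin on the work surface. World frame = base frame: x ahead of the robot, y to its left, z up, the work surface at z = 0. Lengths are in m, angles in rad, forces in N, time in s.
With the tool pointing down it reaches from about 0.25 to 0.725 m from the base axis. Payload 4 kg.
Tool frame: the origin (TCP) lies midway between the tips of the shut fingers; the grasp point (between the pads) lies 19 mm behind it; y points along the fingers, z is the direction in which the jaws open and shut, and the axes are right-handed (so a half turn about y gives the same grasp; the last joint's range is limited). The gripper opens to 85 mm and grips with 20 to 120 N. Pads are 22 mm wide; open, the fingers measure 114 mm over their backs; the gripper's body (76 mm by 85 mm) begins 54 mm behind the grasp point. The pads swing forward as they close: fully open they stand 13 mm farther back than shut.
Start: joints at [1.248, 0.241, 0.005, 1.335, 0, 1.571], TCP at [0.159, 0.474, 0.231] pointing down, gripper open.
Joint ranges: [-2.72, 2.72], [-1.05, 1.87], [-1.09, 1.28], [-1.99, 2.15], [-1.42, 1.44], [-3.14, 3.14]. Speed limits (rad/s): [2.79, 2.79, 3.14, 3.14, 3.14, 3.14].

## Interface

Orientations are given as a unit quaternion [x, y, z, w].
In Python, from workcell import bot gives the robot as it stands. The module is installed in compiled form; this text tells all that it offers.
- The arm moves only by the shell command python3 -m handwheel 'ROWS' [OPENING]. ROWS is JSON, a list of rows, each a list of 6 numbers: the shift along the tool's x, y, z in units of 25 mm (1.0 is 25 mm), then the turn, a rotation vector about the tool's x, y, z in units of 10 degrees (1.0 is 10 degrees). A call has exactly 5 rows; each row is the pose to reach, as a shift and turn from the pose commanded when the call began, along the tool's axes at that moment; what a row does not reach only later rows make up. A row lasts 1/8 s, in which the tool goes at most 62.5 mm and 10.7 degrees, less where a joint would pass 70% of its speed; a pose out of reach is approached as far as the arm can. A call with a gripper value outside its range is refused whole. OPENING is the gripper command: -1 is shut, 1 is fully open, values between are in proportion, set as the call begins (- or left out, the last holds). The fingers move at their own pace and stop on an object; the grip force is fixed at half the most. Time passes only in rows, so rows that repeat a pose let the fingers close, or fill a call up. It gives the time, the measured TCP pose, the force and the opening at its end, in the units of the state.
- bot.get_obs(): the state, without advancing time (a new reading comes with each control period).
- bot.camera(name): name is "scene" or "top"; returns a dict with "color" (400x640x3 uint8, red, green, blue), "fx", "fy", "cx", "cy" (pixels), "dist_coeffs" ([k1, k2, p1, p2, k3] as OpenCV has them; the pictures are not rectified), "rvec" (rotation vector, rad) and "tvec" (3), from world to camera coordinates, as OpenCV has them. Camera axes: x right, y down, z forward; pixel columns grow to the right and rows downward; lengths in m; the calibration is good to about 2 mm. A picture is of the moment at which its call begins. There is no depth.
- bot.job_done(): hands the job in, once; it reports no verdict.
The state is a dict: "clock": time; "joint_pos": joint angles; "joint_vel": joint speeds; "tau": joint torques, N m; "eef_pos": TCP position; "tool_rot": TCP orientation; "ft_force": force on the tool from outside, world axes, zero at the start; "ft_torque": the same for the moment, N m; "grip_width": finger opening in m.
Only numpy, scipy, OpenCV 4.12 (cv2) and the standard library are available. Lean on these libraries where they do the work, as an engineer would, in place of code of your own. Each camera call takes 0.05 s, during which the arm holds its last target.

## Task

Tidy the sharpening bench: put each of the four whetstones into the wooden holder whose recess has its shape and size, so that it lies flat, right side up, on the floor of the recess. Do not knock over the drinking glass.

Things in the scene. Friction and masses are not known exactly. Their poses are not given: they have to be found in the camera images.
- bench_stone: big bench whetstone: brick-red rectangular block 50 x 140 x 30 mm high, about 0.42 kg, lying flat. Origin at the centre of its underside; z up, y along its 140 mm length, x across its 50 mm width.
- slip_stone: narrow slip stone: brick-red bar 28 x 110 x 30 mm high, about 0.19 kg, lying flat. Origin at the centre of its underside; z up, y along its 110 mm length, x across its 28 mm width.
- round_stone: round stone: brick-red disc 60 mm in diameter, 30 mm high, about 0.18 kg, lying flat. Origin at the centre of its underside; z is its axis, up.
- dressing_stone: short dressing stone: brick-red rectangular block 44 x 70 x 30 mm high, about 0.20 kg, lying flat. Origin at the centre of its underside; z up, y along its 70 mm length, x across its 44 mm width.
- bench_holder: pale wooden holder of the bench stone, fixed to the bench: tray 78 x 168 mm outside, 13 mm high, with an open rectangular recess 66 x 156 mm, 7 mm deep (8 mm of room on every side of the stone; floor of the recess 6 mm above the bench, rim walls 6 mm thick). Origin at the centre of its underside; z up, y along its longer side.
- slip_holder: pale wooden holder of the slip stone, fixed to the bench: tray 56 x 138 mm outside, 13 mm high, with an open rectangular recess 44 x 126 mm, 7 mm deep (8 mm of room on every side of the stone; floor of the recess 6 mm above the bench, rim walls 6 mm thick). Origin at the centre of its underside; z up, y along its longer side.
- round_holder: pale wooden holder of the round stone, fixed to the bench: round dish 88 mm outside, 13 mm high, with an open round recess 76 mm in diameter, 7 mm deep (8 mm of room all round; floor of the recess 6 mm above the bench, rim 6 mm thick). Origin at the centre of its underside; z up.
- dressing_holder: pale wooden holder of the dressing stone, fixed to the bench: tray 72 x 98 mm outside, 13 mm high, with an open rectangular recess 60 x 86 mm, 7 mm deep (8 mm of room on every side of the stone; floor of the recess 6 mm above the bench, rim walls 6 mm thick). Origin at the centre of its underside; z up, y along its longer side.
- tumbler: empty clear drinking glass standing on the bench beyond the stones, 68 mm in diameter at the rim, 100 mm tall; to be left standing. Origin at the centre of its underside. Also there, not listed: a collar, a nut and a bush, each under 25 mm wide and 20 mm high, loose among the stones and holders; a bearing, a bottle, a brush, a pulley and trays well out at the sides and back.
Things that resemble listed ones, but are neither listed nor needed, are in the scene too. Leave any green, purple or yellow look-alike of the bench_stone alone.

How it is judged:
By the outcome, as a careful person would: the job done as asked, in the order asked, and still so for the second after the job is handed in, with the robot touching nothing.
It also fails if it takes over 99 s, if anything falls off the work surface, if the arm or the gripper's body presses on something with over 40 N, if the wrist force passes 120 N, or if a joint passes its speed limit or range.

## Working session

There is one attempt and no reset: what is moved stays moved. The work goes in short steps, Python scripts to look and compute and a shell command to move; the robot and the scene stay as the last step left them, time stands still between calls to the robot, and variables do not carry over. Pictures are saved under pics/ and viewed, and the job is handed in when it is done.

```bash
mkdir -p pics
cat > h.py <<'E'
import numpy as np,cv2
from workcell import bot
def save(name,fn,crop=None,scale=1):
    c=bot.camera(name);im=c["color"][:,:,::-1].copy()
    if crop: x0,y0,x1,y1=crop; im=im[y0:y1,x0:x1]
    im=cv2.resize(im,None,fx=scale,fy=scale,interpolation=cv2.INTER_CUBIC)
    cv2.imwrite("pics/"+fn,im);np.save("pics/"+name+".npy",c["color"])
    import pickle;pickle.dump({k:v for k,v in c.items()},open("pics/"+name+".pkl","wb"))
    return c
def load(name):
    import pickle;return pickle.load(open("pics/"+name+".pkl","rb"))
def K(c): return np.array([[c["fx"],0,c["cx"]],[0,c["fy"],c["cy"]],[0,0,1.]])
def unproj(c,uv,z):
    n=cv2.undistortPoints(np.array(uv,float).reshape(-1,1,2),K(c),np.array(c["dist_coeffs"],float)).reshape(-1,2)
    R,_=cv2.Rodrigues(np.array(c["rvec"],float));t=np.array(c["tvec"],float).ravel()
    o=-R.T@t;d=np.c_[n,np.ones(len(n))]@R
    s=(z-o[2])/d[:,2];return (o+d*s[:,None])[:,:2]
def proj(c,p):
    return cv2.projectPoints(np.array(p,float).reshape(-1,1,3),np.array(c["rvec"],float),np.array(c["tvec"],float),K(c),np.array(c["dist_coeffs"],float))[0].reshape(-1,2)
E
python3 - <<'E'
from h import *
o=bot.get_obs();print(o)
for n in("top","scene"):
    c=save(n,n+"0.png",scale=1.25);R,_=cv2.Rodrigues(np.array(c["rvec"],float));print(n,-R.T@np.array(c["tvec"]).ravel(),c["fx"])
E
```

```text
{'clock': 0.0, 'joint_pos': array([1.24802025e+00, 2.41362899e-01, 3.70070776e-03, 1.33518844e+00,
       3.14555399e-05, 1.57078410e+00]), 'joint_vel': array([-0.00145245,  0.00125033,  0.0004786 , -0.00034715,  0.00314307,
        0.00176813]), 'tau': array([ 3.47891355e-04, -3.72318327e+01,  2.52407849e+01,  1.70116522e-02,
       -9.91597221e-05, -2.59610786e-07]), 'eef_pos': array([0.15838858, 0.47357651, 0.23042899]), 'tool_rot': array([ 0.69863347, -0.1137472 ,  0.11349182, -0.69720331]), 'ft_force': array([-0.42276619,  0.25481892,  0.1877993 ]), 'ft_torque': array([-0.03912597,  0.01709163, -0.01624424]), 'grip_width': 0.08560575541236103}
top [0.49536228 0.06523976 1.2202613 ] 393.50657716719485
scene [ 0.88220961 -0.47674889  0.80872343] 376.35575748977527
```

View pics/top0.png

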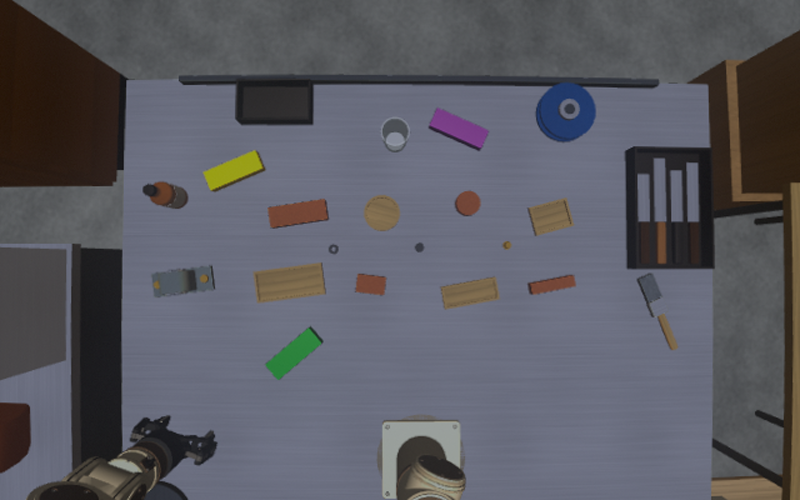

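View pics/scene0.png

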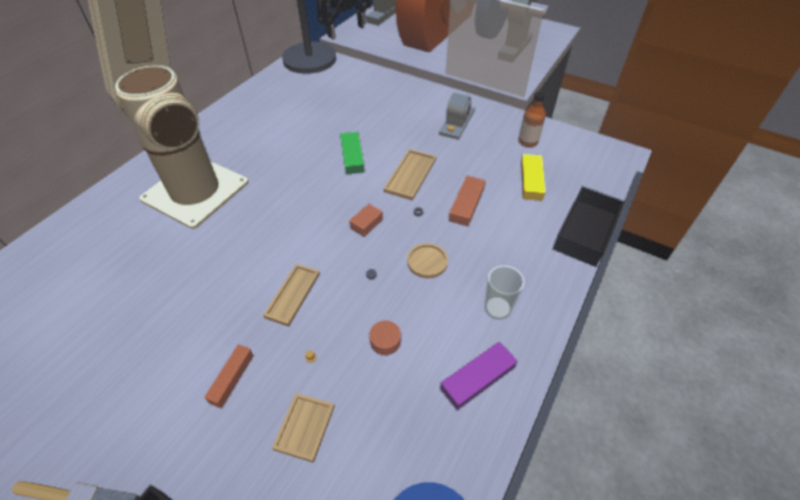

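Top picture, in 800x500 pixels. The brick-red stones are bench (298,213), dressing (370,284), round (468,203) and slip (552,284). The pale holders are bench (290,282), round (382,213), slip (470,292) and dressing (550,216). The look-alikes are yellow (234,170), purple (459,128) and green (295,353). All of those are the wrong colour, so I leave them. The glass is at (395,133).

I'll fit poses with both cameras and confirm in a crop.

```bash
cat > fit.py <<'E'
from h import *
from scipy.optimize import minimize
from scipy.ndimage import gaussian_filter
dims={'bench':(50,140),'slip':(28,110),'round':(60,60),'dressing':(44,70)}
hd={'bench':(78,168),'slip':(56,138),'round':(88,88),'dressing':(72,98)}
def pts(kind,w,l,h,p,z0=0):
    if kind=='round':
        a=np.linspace(0,2*np.pi,40);xy=np.c_[np.cos(a),np.sin(a)]*w/2
    else: xy=np.array([[1,1],[1,-1],[-1,-1],[-1,1]])*[w/2,l/2]
    c,s=np.cos(p[2]),np.sin(p[2]);xy=xy@np.array([[c,s],[-s,c]])+p[:2]
    return np.r_[np.c_[xy,np.full(len(xy),z0)],np.c_[xy,np.full(len(xy),z0+h)]]
S=8
def mask(c,P,x0,y0,w,h):
    uv=proj(c,P);hull=cv2.convexHull(((uv+.5-[x0,y0])*S*16).astype(np.int32))
    m=np.zeros((h*S,w*S),np.uint8);cv2.fillPoly(m,[hull],255,shift=4)
    return cv2.resize(m,(w,h),interpolation=cv2.INTER_AREA)/255.
def colmask(im,wood):
    hsv=cv2.cvtColor(im,cv2.COLOR_RGB2HSV).astype(int);H,Sx,V=hsv[...,0],hsv[...,1],hsv[...,2]
    if wood: return ((H>8)&(H<28)&(Sx>45)&(V>50)).astype(float)
    return (((H<9)|(H>172))&(Sx>90)&(V>50)).astype(float)
def fit(kind,wood,p0,cams=('top','scene'),h=None,z0=0):
    w,l=(hd if wood else dims)[kind];h=h or (.013 if wood else .03)
    data=[]
    for n in cams:
        c=load(n);uv=proj(c,pts(kind,w/1e3,l/1e3,h,p0,z0));x0,y0=uv.min(0).astype(int)-9;x1,y1=uv.max(0).astype(int)+9
        data.append((c,x0,y0,x1-x0,y1-y0,gaussian_filter(colmask(c["color"],wood)[y0:y1,x0:x1],.7)))
    def cost(p):
        q=[p[0],p[1],p[2]/10]
        return sum(((gaussian_filter(mask(c,pts(kind,w/1e3,l/1e3,h,q,z0),x0,y0,ww,hh),.7)-m)**2).sum() for c,x0,y0,ww,hh,m in data)
    b=None
    st=[p0[2]] if kind=='round' else [p0[2]-.12,p0[2],p0[2]+.12]
    for a in st:
        i=np.array([p0[0],p0[1],a*10]);r=minimize(cost,i,method='Nelder-Mead',options=dict(initial_simplex=[i,i+[.01,0,0],i+[0,.01,0],i+[0,0,.8]],xatol=1e-4,fatol=1e-3))
        if b is None or r.fun<b.fun:b=r
    return b.x[0],b.x[1],b.x[2]/10,b.fun
E
cat > run0.py <<'E'
from fit import *
px={('bench',0):(298,213,5),('dressing',0):(370,284,-5),('round',0):(468,203,0),('slip',0):(552,284,8),('bench',1):(290,282,4),('round',1):(382,213,0),('slip',1):(470,292,8),('dressing',1):(550,216,12)}
c=load('top')
for (k,w),(u,v,d) in px.items():
    xy=unproj(c,[(u/1.25,v/1.25)],.02)[0]
    out=[]
    for cams in (('top',),('scene',),('top','scene')):
        f=fit(k,w,(xy[0],xy[1],np.radians(d)),cams);out.append("%.4f %.4f %.1f (%.0f)"%(f[0],f[1],np.degrees(f[2]),f[3]))
    print(k,'holder' if w else 'stone',out)
im=c["color"][130:260,190:480,::-1];cv2.imwrite("pics/crop0.png",cv2.resize(im,None,fx=2.75,fy=2.75,interpolation=cv2.INTER_CUBIC))
E
python3 run0.py; python3 -c "
from h import *
c=load('top');print(unproj(c,[(395/1.25,140/1.25)],0))"
```

```text
bench stone ['0.6072 0.3029 8.2 (39)', '0.6043 0.3042 10.5 (60)', '0.6059 0.3033 9.5 (111)']
dressing stone ['0.4330 0.1231 -7.6 (10)', '0.4312 0.1258 0.6 (62)', '0.4326 0.1239 -5.5 (78)']
round stone ['0.6334 -0.1148 2.5 (15)', '0.6304 -0.1126 0.9 (59)', '0.6315 -0.1137 -1.1 (80)']
slip stone ['0.4331 -0.3245 10.3 (29)', '0.4297 -0.3214 12.8 (116)', '0.4311 -0.3217 10.5 (157)']
bench holder ['0.4367 0.3244 7.8 (7)', '0.4349 0.3246 8.0 (26)', '0.4361 0.3247 7.9 (38)']
round holder ['0.6092 0.0967 2.0 (2)', '0.6067 0.0978 -0.0 (15)', '0.6079 0.0972 2.8 (23)']
slip holder ['0.4117 -0.1213 10.4 (6)', '0.4095 -0.1205 10.6 (27)', '0.4108 -0.1209 10.3 (41)']
dressing holder ['0.6017 -0.3250 15.1 (5)', '0.5995 -0.3237 15.3 (24)', '0.6000 -0.3242 15.1 (37)']
[[0.79141836 0.06336787]]
```

View pics/crop0.png

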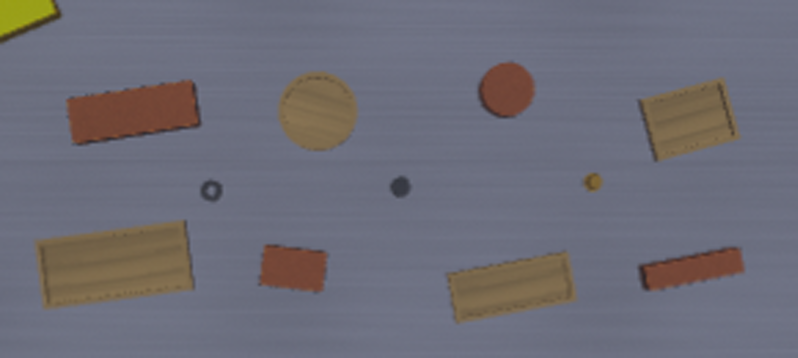

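```bash
sed -i 's/(Sx>90)&(V>50)/(Sx>70)\&(V>18)/' fit.py; python3 run0.py
python3 - <<'E'
from fit import *
for n in('top','scene'):
    m=colmask(load(n)["color"],0);print(m.sum());cv2.imwrite(f"pics/m_{n}.png",(m*255).astype(np.uint8))
m=cv2.imread("pics/m_top.png");m2=cv2.imread("pics/m_scene.png")
cv2.imwrite("pics/mm.png",cv2.resize(np.vstack([m[130:260,190:480],m2[130:350,150:440]]),None,fx=1.6,fy=1.6))
E
```

```text
bench stone ['0.6073 0.3025 8.1 (34)', '0.6045 0.3032 10.3 (41)', '0.6061 0.3029 9.4 (86)']
dressing stone ['0.4333 0.1229 -6.8 (6)', '0.4311 0.1252 -1.9 (41)', '0.4322 0.1236 -4.9 (54)']
round stone ['0.6330 -0.1147 2.1 (11)', '0.6300 -0.1133 1.5 (40)', '0.6313 -0.1133 -0.9 (57)']
slip stone ['0.4330 -0.3248 10.3 (22)', '0.4297 -0.3217 12.7 (81)', '0.4311 -0.3221 11.4 (113)']
bench holder ['0.4367 0.3244 7.8 (7)', '0.4349 0.3246 8.0 (26)', '0.4361 0.3247 7.9 (38)']
round holder ['0.6092 0.0967 2.0 (2)', '0.6067 0.0978 -0.0 (15)', '0.6079 0.0972 2.8 (23)']
slip holder ['0.4117 -0.1213 10.4 (6)', '0.4095 -0.1205 10.6 (27)', '0.4108 -0.1209 10.3 (41)']
dressing holder ['0.6017 -0.3250 15.1 (5)', '0.5995 -0.3237 15.3 (24)', '0.6000 -0.3242 15.1 (37)']
4016.0
3652.0
```

View pics/mm.png

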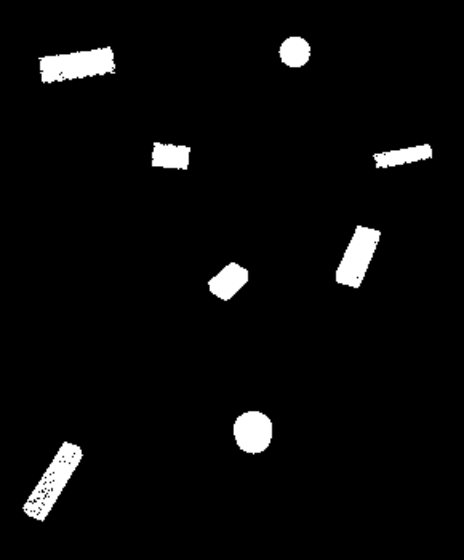

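```bash
cat > go.py <<'E'
import sys;from h import *
from scipy.spatial.transform import Rotation as Ro
def tgt(psi):
    a=np.radians(psi);return np.array([[np.sin(a),0,np.cos(a)],[-np.cos(a),0,np.sin(a)],[0,-1,0]])
x,y,z,psi=map(float,sys.argv[1:5]);o=bot.get_obs();R=Ro.from_quat(o['tool_rot']).as_matrix()
d=R.T@(np.array([x,y,z])-o['eef_pos'])/.025;rv=Ro.from_matrix(R.T@tgt(psi)).as_rotvec(degrees=True)/10
print('shift',d.round(3),'turn',rv.round(3),'rows>=%.1f'%max(np.linalg.norm(d)/2.5,np.linalg.norm(rv)/1.07))
print('t %.2f'%o['clock'],'pos',o['eef_pos'].round(4),'psi %.1f'%np.degrees(np.arctan2(R[1,2],R[0,2])),'F',o['ft_force'].round(1),'w %.4f'%o['grip_width'],'q',o['joint_pos'].round(2))
E
python3 go.py .606 .303 .13 8.5
```

```text
shift [19.143  4.022 -0.786] turn [9.0e-03 6.3e+00 6.0e-03] rows>=7.8
t 0.10 pos [0.1584 0.4737 0.2305] psi 71.5 F [-0.2 -0.6 -0.5] w 0.0853 q [ 1.25  0.24  0.    1.34 -0.    1.57]
```

```bash
python3 -m handwheel '[[1,0,0,0,0.5,0],[3,0.5,-0.1,0,1.5,0],[5.2,1,-0.2,0,2.5,0],[7.4,1.5,-0.3,0,3.5,0],[9.6,2,-0.4,0,4.4,0]]' 1; python3 go.py .606 .303 .13 8.5
```

```text
clock: 0.72
eef_pos: [0.3843, 0.3876, 0.1805]
tool_rot: [0.604, -0.368, 0.368, -0.603]
ft_force: [-0.3, 0.8, -0.2]
grip_width: 0.0852
shift [7.065 2.016 6.339] turn [4.000e-03 1.871e+00 1.000e-03] rows>=3.9
t 0.72 pos [0.3843 0.3876 0.1805] psi 27.2 F [-0.3  0.8 -0.2] w 0.0852 q [0.79 0.36 0.03 1.25 0.   1.89]
```

```bash
python3 -m handwheel '[[1.6,0.5,1.5,0,0.5,0],[3.2,1,3,0,1,0],[4.8,1.5,4.5,0,1.5,0],[6.2,1.9,5.7,0,1.87,0],[7.06,2.02,6.34,0,1.87,0]]' 1; python3 -m handwheel '[[0,0,0,0,0,0],[0,0,0,0,0,0],[0,0,0,0,0,0],[0,0,0,0,0,0],[0,0,0,0,0,0]]'; python3 go.py .606 .303 .005 8.5
python3 - <<'E'
from h import *
save('top','t1.png',(160,100,360,260),3.5)
save('scene','s1.png',(250,60,450,220),3.5)
E
```

```text
clock: 1.35
eef_pos: [0.6064, 0.3033, 0.1284]
tool_rot: [0.537, -0.461, 0.46, -0.535]
ft_force: [0.3, 1.2, 0.1]
grip_width: 0.0853
clock: 1.98
eef_pos: [0.6047, 0.3058, 0.1313]
tool_rot: [-0.537, 0.46, -0.46, 0.537]
ft_force: [-0.8, -0.0, -0.1]
grip_width: 0.0854
shift [0.118 5.051 0.03 ] turn [-0.003  0.036 -0.001] rows>=2.0
t 1.98 pos [0.6047 0.3058 0.1313] psi 8.9 F [-0.8 -0.  -0.1] w 0.0854 q [0.47 0.65 0.38 1.3  0.   1.88]
```

View pics/s1.png

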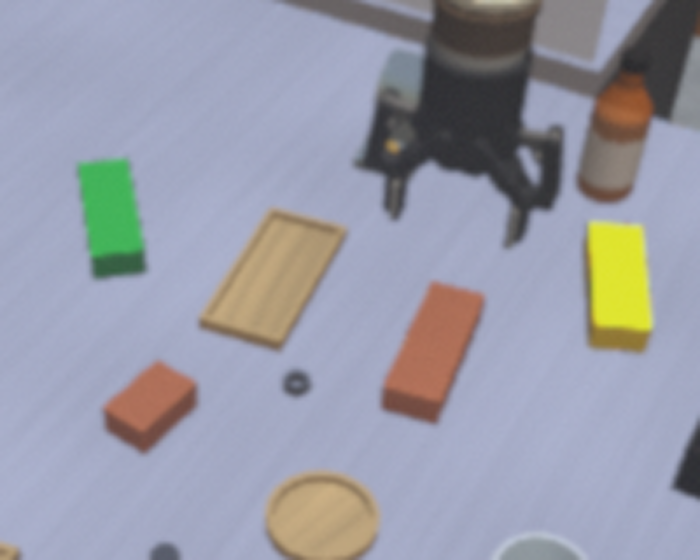

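View pics/t1.png

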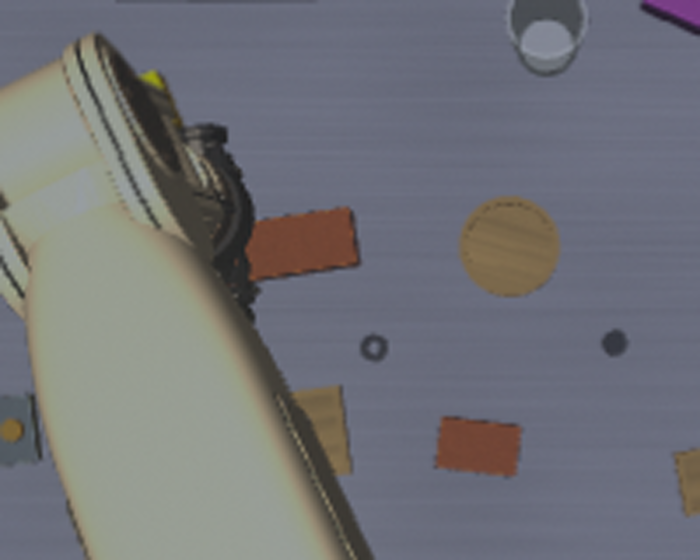

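Run:
```python
from h import *
c=load('scene');a=np.radians(8.9);d=np.array([np.cos(a),np.sin(a),0]);p=np.array([.6047,.3058,.144])
for s in(-1,1):
  for off in (.0425,.05): print((proj(c,p+s*off*d)[0]-[250,60])*3.5)
o=bot.get_obs();print(o['eef_pos'])
p=[.6047,.3058]
print((proj(c,[[.6047+.05*d[0]*s,.3058+.05*d[1]*s,z] for s in(-1,1) for z in(.131,.144,.16)])-[250,60])*3.5)
```

```text
[399.39337502 214.55089543]
[390.34431445 212.33946908]
[504.13517175 240.20384745]
[513.57236644 242.52023939]
[0.604934   0.30549296 0.13108658]
[[389.02500267 225.26905206]
 [390.34431445 212.33946908]
 [392.00167348 196.08844127]
 [511.04010686 255.46079532]
 [513.57236644 242.52023939]
 [516.75512335 226.24706574]]
```

The scene picture shows both fingertips, at crop pixels (395,215) and (513,243), where the robot model predicts them (13 mm above the TCP when open). They straddle the bench stone's line. Now I descend and grip.

```bash
python3 -m handwheel '[[0.05,1.2,0,0,0.03,0],[0.1,2.6,0.03,0,0.03,0],[0.12,4,0.03,0,0.03,0],[0.12,4.7,0.03,0,0.03,0],[0.12,5.02,0.03,0,0.03,0]]' 1; python3 -m handwheel '[[0,0,0,0,0,0],[0,0,0,0,0,0],[0,0,0,0,0,0],[0,0,0,0,0,0],[0,0,0,0,0,0]]' -1;python3 -m handwheel '[[0,0,0,0,0,0],[0,0,0,0,0,0],[0,0,0,0,0,0],[0,0,0,0,0,0],[0,0,0,0,0,0]]'; python3 go.py .606 .303 .08 7.9
```

```text
clock: 2.7
eef_pos: [0.606, 0.3022, 0.0044]
tool_rot: [0.536, -0.462, 0.461, -0.535]
ft_force: [-1.2, 0.3, -0.6]
grip_width: 0.0858
clock: 3.32
eef_pos: [0.6074, 0.303, 0.0073]
tool_rot: [-0.535, 0.461, -0.462, 0.537]
ft_force: [-0.3, 0.4, 6.6]
grip_width: 0.0486
clock: 3.95
eef_pos: [0.6074, 0.303, 0.0073]
tool_rot: [-0.535, 0.461, -0.462, 0.537]
ft_force: [-0.4, -1.1, 5.6]
grip_width: 0.049
shift [-0.01  -2.908 -0.048] turn [-0.017  0.061 -0.007] rows>=1.2
t 3.95 pos [0.6074 0.303  0.0073] psi 8.5 F [-0.4 -1.1  5.6] w 0.0490 q [0.46 0.75 0.22 1.04 0.   1.88]
```

```bash
python3 -m handwheel '[[0,-0.5,0,0,0,0],[0,-1.2,0,0,0,0],[0,-2,0,0,0,0],[0,-2.7,0,0,0,0],[0,-3,0,0,0,0]]'; python3 go.py .436 .3246 .09 7.9
```

```text
clock: 4.58
eef_pos: [0.6071, 0.3027, 0.0823]
tool_rot: [-0.535, 0.461, -0.462, 0.537]
ft_force: [0.5, 0.6, -4.5]
grip_width: 0.0487
shift [-1.878 -0.324 -6.64 ] turn [-0.014  0.06  -0.005] rows>=2.8
t 4.58 pos [0.6071 0.3027 0.0823] psi 8.5 F [ 0.5  0.6 -4.5] w 0.0487 q [ 0.46  0.68  0.3   1.19 -0.    1.88]
```

```bash
python3 -m handwheel '[[-0.3,0,-1.2,0,0.02,0],[-0.8,0,-3,0,0.06,0],[-1.4,0,-5,0,0.06,0],[-1.8,0,-6.3,0,0.06,0],[-1.87,0,-6.64,0,0.06,0]]'; python3 -m handwheel '[[0,0,0,0,0,0],[0,0,0,0,0,0],[0,0,0,0,0,0],[0,0,0,0,0,0],[0,0,0,0,0,0]]'
python3 - <<'E'
from h import *
save('top','t2.png',(160,100,360,260),3.5)
save('scene','s2.png',(250,60,450,220),3.5)
E
python3 go.py .436 .3246 .014 7.9
```

```text
clock: 5.2
eef_pos: [0.4326, 0.3239, 0.0802]
tool_rot: [0.535, -0.464, 0.464, -0.533]
ft_force: [0.3, -0.2, -5.2]
grip_width: 0.0488
clock: 5.82
eef_pos: [0.4355, 0.3239, 0.0801]
tool_rot: [0.533, -0.465, 0.464, -0.533]
ft_force: [0.4, 0.7, -4.7]
grip_width: 0.0488
shift [-0.022  2.648  0.029] turn [ 0.001 -0.001  0.   ] rows>=1.1
t 5.92 pos [0.4354 0.324  0.0802] psi 7.9 F [ 0.5 -0.6 -4.6] w 0.0485 q [ 0.64  0.44 -0.13  1.01 -0.    2.07]
```

View pics/s2.png

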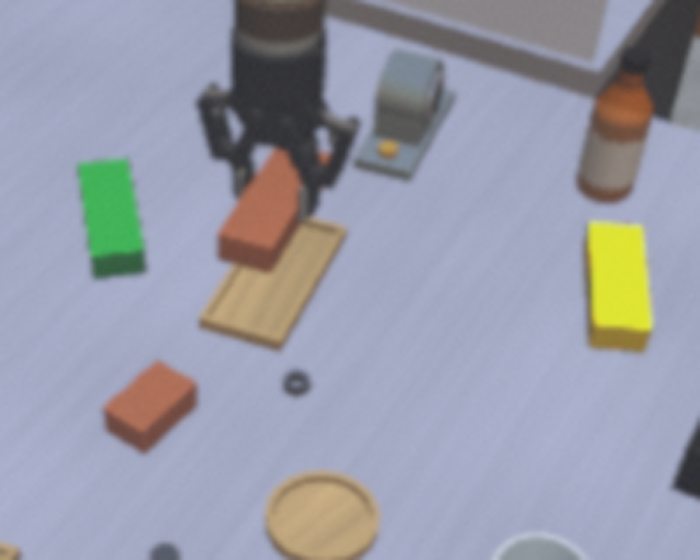

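Run:
```python
from fit import *
c=load('scene');P=pts('b',.05,.14,.03,(.4354,.324,np.radians(7.9)),.073)
print(((proj(c,P)-[250,60])*3.5).round())
```

```text
[[329. 178.]
 [271. 273.]
 [216. 258.]
 [277. 165.]
 [330. 150.]
 [271. 245.]
 [215. 230.]
 [278. 137.]]
```

Run:
```python
from fit import *
c=load('scene');im=c["color"][:,:,::-1][95:145,300:355]
im=cv2.resize(im,None,fx=12,fy=12,interpolation=cv2.INTER_CUBIC)
P=pts('b',.05,.14,.03,(.4354,.324,np.radians(7.9)),.073)
for u in ((proj(c,P)-[300,95]+.5)*12).astype(int): cv2.circle(im,tuple(map(int,u)),4,(255,255,0),-1)
cv2.imwrite('pics/z2.png',im)
```

```text
(no output)
```

View pics/z2.png

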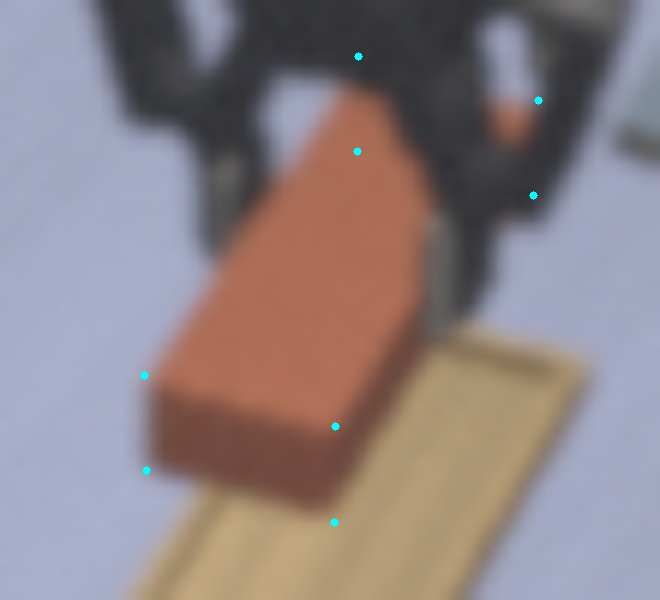

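Scene crop: the held stone's near corners (155,385), (333,437) and (318,512) lie within about 3 mm of the prediction. It hangs square over its holder, so I lower it.

```bash
python3 -m handwheel '[[0,0.7,0,0,0,0],[-0.02,1.5,0.03,0,0,0],[-0.02,2.1,0.03,0,0,0],[-0.02,2.4,0.03,0,0,0],[-0.02,2.5,0.03,0,0,0]]';python3 -m handwheel '[[0,0,0,0,0,0],[0,0,0,0,0,0],[0,0,0,0,0,0],[0,0,0,0,0,0],[0,0,0,0,0,0]]'; python3 go.py .436 .3246 .0135 7.9
```

```text
clock: 6.55
eef_pos: [0.4358, 0.3246, 0.0175]
tool_rot: [0.533, -0.464, 0.464, -0.533]
ft_force: [0.3, 0.2, -5.0]
grip_width: 0.0487
clock: 7.18
eef_pos: [0.4359, 0.3247, 0.0179]
tool_rot: [-0.533, 0.464, -0.464, 0.533]
ft_force: [0.3, 0.5, -4.8]
grip_width: 0.0486
shift [0.003 0.176 0.002] turn [-0.001  0.001 -0.   ] rows>=0.1
t 7.17 pos [0.4359 0.3247 0.0179] psi 7.9 F [ 0.3  0.5 -4.8] w 0.0486 q [ 0.64  0.51 -0.2   0.86  0.    2.07]
```

```bash
python3 -m handwheel '[[0,0.04,0,0,0,0],[0,0.08,0,0,0,0],[0,0.12,0,0,0,0],[0,0.15,0,0,0,0],[0,0.15,0,0,0,0]]'
```

```text
clock: 7.8
eef_pos: [0.4359, 0.3246, 0.0139]
tool_rot: [0.533, -0.464, 0.464, -0.533]
ft_force: [-0.2, -0.2, -4.7]
grip_width: 0.0489
```

```bash
python3 -m handwheel '[[0,0.02,0,0,0,0],[0,0.02,0,0,0,0],[0,0.02,0,0,0,0],[0,0.02,0,0,0,0],[0,0.02,0,0,0,0]]' 0.5; python3 -m handwheel '[[0,-0.5,0,0,0,0],[0,-1.5,0,0,0,0],[0,-2.5,0,0,0,0],[0,-3.5,0,0,0,0],[0,-4,0,0,0,0]]' 1;  python3 go.py .432 .124 .12 -6.5
```

```text
clock: 8.43
eef_pos: [0.436, 0.3247, 0.0137]
tool_rot: [-0.533, 0.464, -0.464, 0.533]
ft_force: [0.5, -0.1, 1.1]
grip_width: 0.0641
clock: 9.05
eef_pos: [0.4368, 0.3253, 0.1159]
tool_rot: [-0.532, 0.464, -0.465, 0.534]
ft_force: [-0.5, 0.4, -0.2]
grip_width: 0.0854
shift [ 7.948 -0.181 -1.297] turn [-0.016  1.441 -0.011] rows>=3.2
t 9.05 pos [0.4368 0.3253 0.1159] psi 7.9 F [-0.5  0.4 -0.2] w 0.0854 q [ 0.64  0.4  -0.08  1.09 -0.    2.07]
```

```bash
python3 -m handwheel '[[1.2,0,-0.2,0,0.3,0],[3.2,0,-0.5,0,0.7,0],[5.4,-0.1,-0.9,0,1.1,0],[7.3,-0.1,-1.2,0,1.44,0],[7.95,-0.1,-1.3,0,1.44,0]]'; python3 -m handwheel '[[0,0,0,0,0,0],[0,0,0,0,0,0],[0,0,0,0,0,0],[0,0,0,0,0,0],[0,0,0,0,0,0]]'; python3 go.py .432 .124 .006 -6.5;python3 - <<'E'
from h import *
save('scene','s3.png',(250,60,450,220),3.5)
save('top','t3.png',(160,100,360,260),3.5)
E
```

```text
clock: 9.68
eef_pos: [0.4304, 0.1211, 0.1161]
tool_rot: [-0.47, 0.528, -0.528, 0.47]
ft_force: [0.5, 0.8, -0.2]
grip_width: 0.0854
clock: 10.3
eef_pos: [0.431, 0.1238, 0.116]
tool_rot: [-0.471, 0.527, -0.527, 0.471]
ft_force: [-1.1, 0.5, 0.3]
grip_width: 0.0855
shift [-0.011  4.399  0.038] turn [0.001 0.006 0.   ] rows>=1.8
t 10.30 pos [0.431  0.1238 0.116 ] psi -6.4 F [-1.1  0.5  0.3] w 0.0855 q [ 0.28  0.23 -0.33  1.01  0.    1.96]
```

View pics/s3.png

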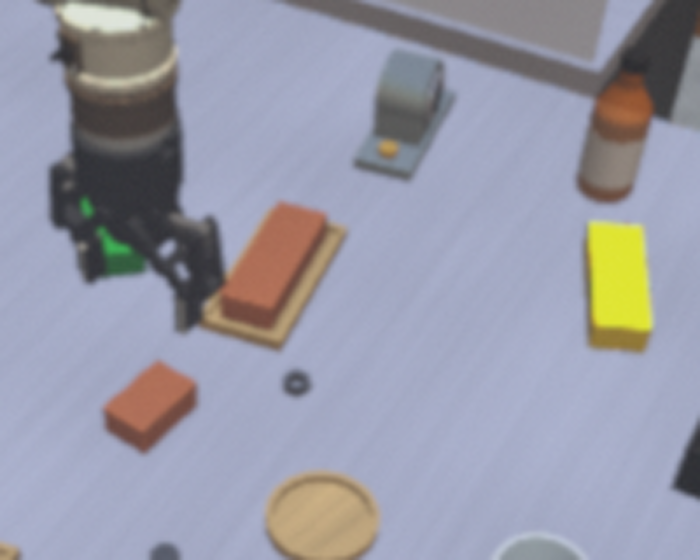

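View pics/t3.png

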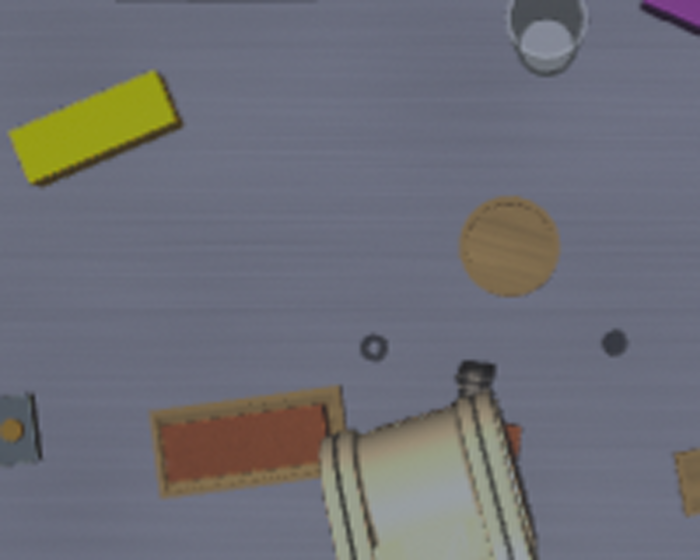

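The bench stone lies in its holder: pale rim on all sides in the top crop, around (245,440). Next, the dressing stone.

```bash
python3 -m handwheel '[[0,1,0.02,0,0,0],[0,2.2,0.04,0,0,0],[0,3.4,0.04,0,0,0],[0,4.2,0.04,0,0,0],[0,4.42,0.04,0,0,0]]' 1; python3 -m handwheel '[[0,0,0,0,0,0],[0,0,0,0,0,0],[0,0,0,0,0,0],[0,0,0,0,0,0],[0,0,0,0,0,0]]' -1;python3 -m handwheel '[[0,0,0,0,0,0],[0,0,0,0,0,0],[0,0,0,0,0,0],[0,0,0,0,0,0],[0,0,0,0,0,0]]';  python3 -m handwheel '[[0,-0.5,0,0,0,0],[0,-1.2,0,0,0,0],[0,-2.2,0,0,0,0],[0,-3.2,0,0,0,0],[0,-3.5,0,0,0,0]]'; python3 go.py .6005 -.3243 .095 15.1
```

```text
clock: 11.02
eef_pos: [0.4309, 0.1229, 0.0044]
tool_rot: [-0.472, 0.528, -0.527, 0.47]
ft_force: [0.3, 0.5, 0.6]
grip_width: 0.0855
clock: 11.65
eef_pos: [0.4332, 0.1235, 0.0068]
tool_rot: [0.47, -0.527, 0.528, -0.472]
ft_force: [-0.5, 0.7, 6.7]
grip_width: 0.0428
clock: 12.28
eef_pos: [0.4332, 0.1235, 0.0068]
tool_rot: [0.47, -0.527, 0.528, -0.472]
ft_force: [-0.7, 0.1, 7.1]
grip_width: 0.0428
clock: 12.9
eef_pos: [0.433, 0.1235, 0.0948]
tool_rot: [0.47, -0.527, 0.528, -0.472]
ft_force: [0.2, 0.2, -1.5]
grip_width: 0.0429
shift [ 1.7038e+01 -2.0000e-03  8.6820e+00] turn [-0.017 -2.159 -0.003] rows>=7.6
t 12.90 pos [0.433  0.1235 0.0948] psi -6.5 F [ 0.2  0.2 -1.5] w 0.0429 q [ 0.28  0.25 -0.36  0.96 -0.    1.96]
```

```bash
python3 -m handwheel '[[0.8,0,0.4,0,-0.2,0],[2.4,0,1.2,0,-0.5,0],[4.2,0,2.2,0,-0.9,0],[6.2,0,3.2,0,-1.2,0],[8.2,0,4.2,0,-1.5,0]]'; python3 go.py .6005 -.3243 .095 15.1
```

```text
clock: 13.52
eef_pos: [0.513, -0.0938, 0.0924]
tool_rot: [0.536, -0.461, 0.461, -0.536]
ft_force: [1.3, 0.1, -0.7]
grip_width: 0.0431
shift [ 9.64  -0.115  2.078] turn [ 0.007 -0.648 -0.004] rows>=3.9
t 13.53 pos [ 0.513  -0.0938  0.0924] psi 8.6 F [ 1.3  0.1 -0.7] w 0.0431 q [-0.18  0.39 -0.17  1.01  0.    1.24]
```

```bash
python3 -m handwheel '[[2,0,0.4,0,-0.2,0],[4.2,0,0.9,0,-0.4,0],[6.6,-0.1,1.4,0,-0.65,0],[8.8,-0.1,1.9,0,-0.65,0],[9.6,-0.1,2.06,0,-0.65,0]]'; python3 -m handwheel '[[0,0,0,0,0,0],[0,0,0,0,0,0],[0,0,0,0,0,0],[0,0,0,0,0,0],[0,0,0,0,0,0]]';python3 go.py .6005 -.3243 .014 15.1
python3 - <<'E'
from h import *
save('scene','s4.png',(140,240,300,380),4)
E
```

```text
clock: 14.15
eef_pos: [0.5994, -0.3255, 0.0938]
tool_rot: [0.561, -0.432, 0.431, -0.56]
ft_force: [0.2, 0.7, -2.1]
grip_width: 0.0431
clock: 14.78
eef_pos: [0.5997, -0.3215, 0.0959]
tool_rot: [-0.561, 0.43, -0.43, 0.561]
ft_force: [1.1, 0.4, -2.3]
grip_width: 0.0429
shift [ 1.150e-01  3.278e+00 -1.000e-03] turn [-0.001 -0.005  0.001] rows>=1.3
t 14.78 pos [ 0.5997 -0.3215  0.0959] psi 15.1 F [ 1.1  0.4 -2.3] w 0.0429 q [-0.49  0.68  0.33  1.23 -0.    0.82]
```

View pics/s4.png

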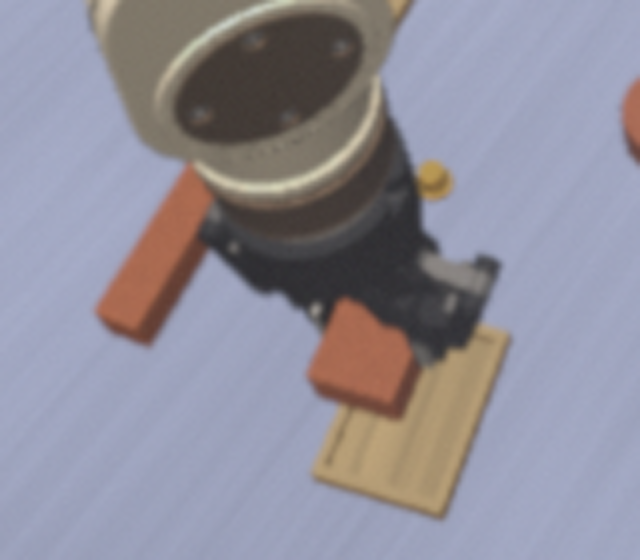

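```bash
python3 - <<'E'
from fit import *
c=load('scene');P=pts('b',.044,.07,.03,(.5997,-.3215,np.radians(15.1)),.0889)
print(((proj(c,P)-[140,240]+.5)*4).round())
E
python3 -m handwheel '[[0.06,0.7,0,0,0,0],[0.12,1.5,0,0,0,0],[0.12,2.4,0,0,0,0],[0.12,2.9,0,0,0,0],[0.12,3.1,0,0,0,0]]';python3 -m handwheel '[[0,0,0,0,0,0],[0,0,0,0,0,0],[0,0,0,0,0,0],[0,0,0,0,0,0],[0,0,0,0,0,0]]';python3 go.py .6005 -.3243 .0133 15.1
```

```text
[[458. 288.]
 [403. 424.]
 [318. 399.]
 [377. 265.]
 [450. 263.]
 [392. 402.]
 [304. 376.]
 [366. 239.]]
clock: 15.45
eef_pos: [0.5996, -0.3247, 0.0164]
tool_rot: [0.561, -0.431, 0.43, -0.561]
ft_force: [0.0, 0.4, -1.7]
grip_width: 0.0428
clock: 16.08
eef_pos: [0.6005, -0.3251, 0.0183]
tool_rot: [-0.561, 0.43, -0.431, 0.561]
ft_force: [-0.0, 0.1, -2.0]
grip_width: 0.0431
shift [-0.03   0.201  0.007] turn [-0.002 -0.01   0.002] rows>=0.1
t 16.07 pos [ 0.6005 -0.3251  0.0183] psi 15.0 F [-0.   0.1 -2. ] w 0.0431 q [-0.5   0.75  0.25  1.07  0.    0.81]
```

```bash
python3 -m handwheel '[[-0.03,0.05,0,0,0,0],[-0.03,0.1,0,0,0,0],[-0.03,0.15,0,0,0,0],[-0.03,0.2,0,0,0,0],[-0.03,0.2,0,0,0,0]]';  python3 -m handwheel '[[0,0,0,0,0,0],[0,0,0,0,0,0],[0,0,0,0,0,0],[0,0,0,0,0,0],[0,0,0,0,0,0]]' 0.35; python3 -m handwheel '[[0,-0.5,0,0,0,0],[0,-1.5,0,0,0,0],[0,-2.5,0,0,0,0],[0,-3.5,0,0,0,0],[0,-4,0,0,0,0]]' 1;  python3 go.py .4313 -.323 .12 10.5
```

```text
clock: 16.7
eef_pos: [0.6002, -0.3243, 0.013]
tool_rot: [-0.561, 0.43, -0.43, 0.561]
ft_force: [0.4, 0.5, -1.2]
grip_width: 0.0428
clock: 17.32
eef_pos: [0.6002, -0.3243, 0.0131]
tool_rot: [-0.561, 0.43, -0.43, 0.561]
ft_force: [0.6, 0.1, 0.3]
grip_width: 0.0574
clock: 17.95
eef_pos: [0.6013, -0.3249, 0.1159]
tool_rot: [-0.561, 0.429, -0.432, 0.561]
ft_force: [-0.1, 0.5, 0.1]
grip_width: 0.0854
shift [-1.832 -0.186 -6.547] turn [-0.017  0.451  0.015] rows>=2.7
t 17.95 pos [ 0.6013 -0.3249  0.1159] psi 15.0 F [-0.1  0.5  0.1] w 0.0854 q [-0.5   0.67  0.37  1.27 -0.    0.81]
```

```bash
python3 -m handwheel '[[-0.3,0,-1.2,0,0.1,0],[-0.9,-0.1,-3,0,0.3,0],[-1.4,-0.1,-5,0,0.45,0],[-1.8,-0.1,-6.2,0,0.45,0],[-1.83,-0.1,-6.54,0,0.45,0]]'; python3 -m handwheel '[[0,0,0,0,0,0],[0,0,0,0,0,0],[0,0,0,0,0,0],[0,0,0,0,0,0],[0,0,0,0,0,0]]';python3 go.py .4313 -.323 .0075 10.5
python3 - <<'E'
from h import *
save('scene','s5.png',(140,240,300,380),4)
save('top','t5.png',(320,130,480,270),4)
E
```

```text
clock: 18.58
eef_pos: [0.4285, -0.3221, 0.1158]
tool_rot: [0.543, -0.453, 0.452, -0.543]
ft_force: [-0.6, 0.2, 0.4]
grip_width: 0.0854
clock: 19.2
eef_pos: [0.4307, -0.3223, 0.1154]
tool_rot: [-0.544, 0.452, -0.452, 0.544]
ft_force: [-0.7, -0.1, 0.6]
grip_width: 0.0855
shift [0.033 4.315 0.019] turn [ 0.001  0.003 -0.001] rows>=1.7
t 19.20 pos [ 0.4307 -0.3223  0.1154] psi 10.5 F [-0.7 -0.1  0.6] w 0.0855 q [-0.64  0.39 -0.1   1.08  0.    0.74]
```

View pics/s5.png

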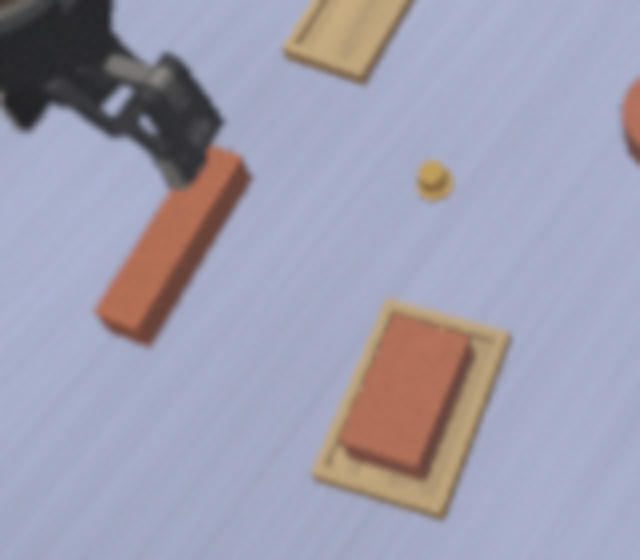

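View pics/t5.png

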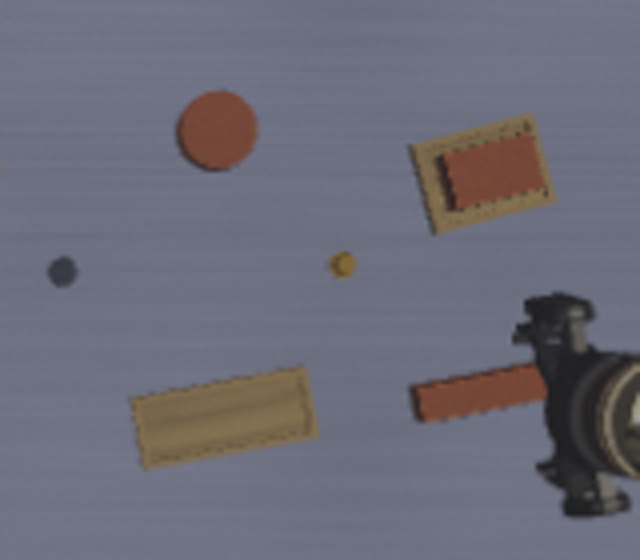

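The dressing stone sits in its recess, rim visible on all sides (scene crop (405,395), top crop (490,172)). The gripper is over the slip stone.

```bash
python3 -m handwheel '[[0.03,1,0.02,0,0,0],[0.03,2.2,0.02,0,0,0],[0.03,3.4,0.02,0,0,0],[0.03,4.1,0.02,0,0,0],[0.03,4.32,0.02,0,0,0]]' 1; python3 -m handwheel '[[0,0,0,0,0,0],[0,0,0,0,0,0],[0,0,0,0,0,0],[0,0,0,0,0,0],[0,0,0,0,0,0]]' -1;python3 -m handwheel '[[0,0,0,0,0,0],[0,0,0,0,0,0],[0,0,0,0,0,0],[0,0,0,0,0,0],[0,0,0,0,0,0]]'; python3 go.py .431 -.323 .09 10.5; python3 -m handwheel '[[0,-0.5,0,0,0,0],[0,-1.2,0,0,0,0],[0,-2.2,0,0,0,0],[0,-3.2,0,0,0,0],[0,-3.5,0,0,0,0]]'; python3 go.py .4107 -.1209 .095 10.4
```

```text
clock: 19.92
eef_pos: [0.4303, -0.3225, 0.0063]
tool_rot: [0.544, -0.453, 0.451, -0.544]
ft_force: [0.6, 0.2, 0.0]
grip_width: 0.0854
clock: 20.55
eef_pos: [0.4319, -0.3236, 0.0086]
tool_rot: [-0.544, 0.451, -0.453, 0.544]
ft_force: [-0.1, 0.7, 6.1]
grip_width: 0.0268
clock: 21.18
eef_pos: [0.4319, -0.3236, 0.0086]
tool_rot: [-0.544, 0.451, -0.453, 0.544]
ft_force: [-0.2, 0.6, 5.5]
grip_width: 0.0267
shift [-0.026 -3.255 -0.026] turn [-0.009  0.001  0.009] rows>=1.3
t 21.18 pos [ 0.4319 -0.3236  0.0086] psi 10.5 F [-0.2  0.6  5.5] w 0.0267 q [-0.64  0.52 -0.22  0.83  0.    0.74]
clock: 21.8
eef_pos: [0.4317, -0.3236, 0.0968]
tool_rot: [-0.544, 0.451, -0.453, 0.544]
ft_force: [0.4, 0.1, -1.2]
grip_width: 0.0269
shift [-8.126  0.056  0.651] turn [-0.01   0.011  0.011] rows>=3.3
t 21.80 pos [ 0.4317 -0.3236  0.0968] psi 10.5 F [ 0.4  0.1 -1.2] w 0.0269 q [-0.64  0.41 -0.12  1.04 -0.    0.74]
```

```bash
python3 -m handwheel '[[-1.2,0,0.1,0,0,0],[-3.2,0,0.3,0,0,0],[-5.4,0,0.45,0,0,0],[-7.4,0,0.6,0,0,0],[-8.12,0,0.65,0,0,0]]'; python3 -m handwheel '[[0,0,0,0,0,0],[0,0,0,0,0,0],[0,0,0,0,0,0],[0,0,0,0,0,0],[0,0,0,0,0,0]]';python3 go.py .4107 -.1209 .0148 10.4
python3 - <<'E'
from fit import *
c=save('scene','s6.png',(160,180,320,320),4)
o=bot.get_obs()['eef_pos'];P=pts('b',.028,.11,.03,(o[0],o[1],np.radians(10.5)),o[2]-.0086)
print(((proj(c,P)-[160,180]+.5)*4).round())
E
```

```text
clock: 22.42
eef_pos: [0.4081, -0.1178, 0.0942]
tool_rot: [0.545, -0.452, 0.45, -0.544]
ft_force: [1.1, -0.4, -2.6]
grip_width: 0.0269
clock: 23.05
eef_pos: [0.41, -0.121, 0.095]
tool_rot: [0.543, -0.452, 0.452, -0.543]
ft_force: [-0.6, -0.3, -1.4]
grip_width: 0.0269
shift [3.000e-03 3.206e+00 2.800e-02] turn [ 0.001  0.005 -0.   ] rows>=1.3
t 23.05 pos [ 0.41  -0.121  0.095] psi 10.5 F [-0.6 -0.3 -1.4] w 0.0269 q [-0.29  0.22 -0.41  0.95 -0.    1.1 ]
[[335.  85.]
 [247. 223.]
 [205. 209.]
 [295.  73.]
 [327.  53.]
 [236. 193.]
 [193. 179.]
 [287.  42.]]
```

View pics/s6.png

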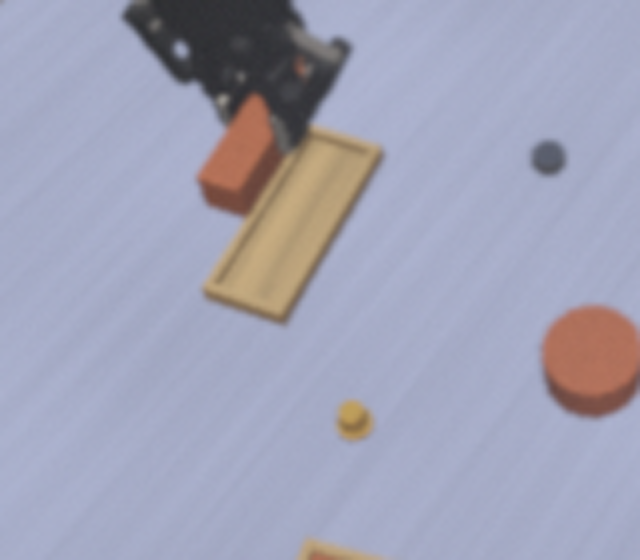

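```bash
python3 -m handwheel '[[0.06,0.7,0.02,0,0,0],[0.06,1.5,0.03,0,0,0],[0.06,2.4,0.03,0,0,0],[0.06,2.8,0.03,0,0,0],[0.06,3,0.03,0,0,0]]';python3 -m handwheel '[[0,0,0,0,0,0],[0,0,0,0,0,0],[0,0,0,0,0,0],[0,0,0,0,0,0],[0,0,0,0,0,0]]';python3 go.py .4107 -.122 .0149 10.4
```

```text
clock: 23.72
eef_pos: [0.411, -0.1219, 0.0197]
tool_rot: [0.544, -0.452, 0.452, -0.544]
ft_force: [-0.1, -0.7, -2.1]
grip_width: 0.0271
clock: 24.35
eef_pos: [0.4111, -0.1219, 0.0202]
tool_rot: [-0.544, 0.452, -0.452, 0.544]
ft_force: [-0.2, -0.8, -1.3]
grip_width: 0.0268
shift [ 0.001  0.212 -0.018] turn [-0.001  0.01   0.001] rows>=0.1
t 24.35 pos [ 0.4111 -0.1219  0.0202] psi 10.5 F [-0.2 -0.8 -1.3] w 0.0268 q [-0.29  0.33 -0.5   0.74 -0.    1.1 ]
```

```bash
python3 -m handwheel '[[0,0.05,-0.02,0,0,0],[0,0.1,-0.02,0,0,0],[0,0.15,-0.02,0,0,0],[0,0.21,-0.02,0,0,0],[0,0.21,-0.02,0,0,0]]';  python3 -m handwheel '[[0,0,0,0,0,0],[0,0,0,0,0,0],[0,0,0,0,0,0],[0,0,0,0,0,0],[0,0,0,0,0,0]]' 0; python3 -m handwheel '[[0,-0.5,0,0,0,0],[0,-1.5,0,0,0,0],[0,-2.5,0,0,0,0],[0,-3.5,0,0,0,0],[0,-4,0,0,0,0]]' 1;  python3 go.py .6315 -.1135 .12 10.4
```

```text
clock: 24.98
eef_pos: [0.4106, -0.1219, 0.0148]
tool_rot: [0.544, -0.452, 0.452, -0.544]
ft_force: [-0.5, -0.3, -0.6]
grip_width: 0.0267
clock: 25.6
eef_pos: [0.4106, -0.122, 0.0149]
tool_rot: [-0.544, 0.452, -0.452, 0.544]
ft_force: [-1.1, 0.2, 0.8]
grip_width: 0.0425
clock: 26.22
eef_pos: [0.4115, -0.1222, 0.1169]
tool_rot: [-0.543, 0.451, -0.453, 0.544]
ft_force: [0.5, -0.2, 0.8]
grip_width: 0.0853
shift [ 1.261 -0.1    8.716] turn [-0.016  0.01   0.008] rows>=3.5
t 26.23 pos [ 0.4115 -0.1222  0.1169] psi 10.5 F [ 0.5 -0.2  0.8] w 0.0853 q [-0.29  0.19 -0.38  1.   -0.    1.1 ]
```

```bash
python3 -m handwheel '[[0.2,0,1.4,0,0,0],[0.5,0,3.6,0,0,0],[0.8,0,6,0,0,0],[1.1,0,8.1,0,0,0],[1.26,0,8.7,0,0,0]]'; python3 -m handwheel '[[0,0,0,0,0,0],[0,0,0,0,0,0],[0,0,0,0,0,0],[0,0,0,0,0,0],[0,0,0,0,0,0]]';python3 go.py .6315 -.1135 .004 10.4
python3 - <<'E'
from h import *
save('scene','s7.png',(160,170,360,330),4)
E
```

```text
clock: 26.85
eef_pos: [0.6327, -0.1127, 0.1137]
tool_rot: [-0.544, 0.452, -0.452, 0.544]
ft_force: [-0.4, 0.2, -0.4]
grip_width: 0.0852
clock: 27.48
eef_pos: [0.6299, -0.1134, 0.1152]
tool_rot: [-0.544, 0.452, -0.452, 0.544]
ft_force: [1.0, -0.2, -0.0]
grip_width: 0.0853
shift [0.017 4.449 0.061] turn [-0.002  0.009  0.001] rows>=1.8
t 27.48 pos [ 0.6299 -0.1134  0.1152] psi 10.5 F [ 1.  -0.2 -0. ] w 0.0853 q [-0.18  0.58  0.22  1.2  -0.    1.21]
```

View pics/s7.png

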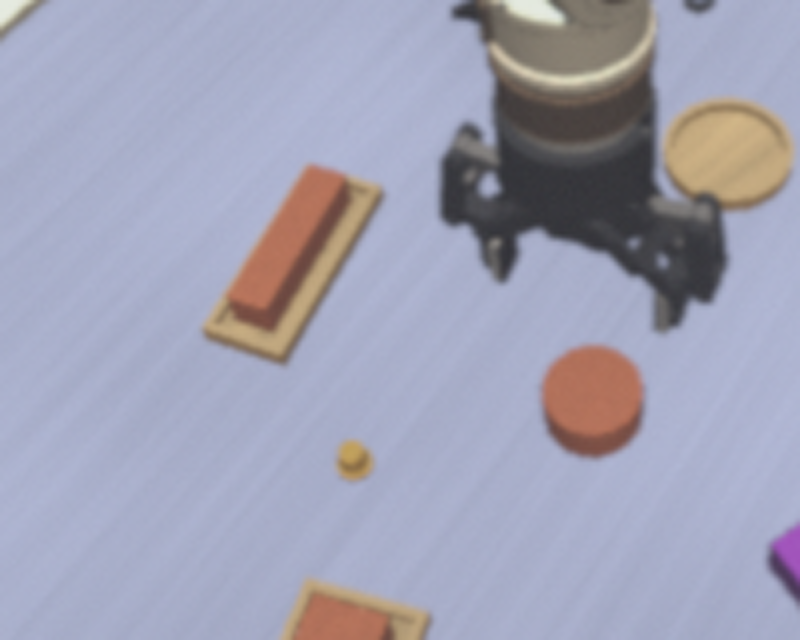

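The slip stone is in its holder (scene crop (290,245), rim showing at both ends). Now the round stone.

```bash
python3 -m handwheel '[[0.02,1,0.03,0,0,0],[0.02,2.2,0.06,0,0,0],[0.02,3.4,0.06,0,0,0],[0.02,4.2,0.06,0,0,0],[0.02,4.45,0.06,0,0,0]]' 1; python3 -m handwheel '[[0,0,0,0,0,0],[0,0,0,0,0,0],[0,0,0,0,0,0],[0,0,0,0,0,0],[0,0,0,0,0,0]]' -1;python3 -m handwheel '[[0,0,0,0,0,0],[0,0,0,0,0,0],[0,0,0,0,0,0],[0,0,0,0,0,0],[0,0,0,0,0,0]]'; python3 go.py .6315 -.1135 .09 10.4; python3 -m handwheel '[[0,-0.5,0,0,0,0],[0,-1.2,0,0,0,0],[0,-2.2,0,0,0,0],[0,-3.2,0,0,0,0],[0,-3.5,0,0,0,0]]'; python3 go.py .608 .0972 .093 10.4
```

```text
clock: 28.15
eef_pos: [0.6304, -0.1132, 0.0019]
tool_rot: [0.544, -0.453, 0.451, -0.543]
ft_force: [-0.4, -0.7, -0.1]
grip_width: 0.0855
clock: 28.78
eef_pos: [0.6329, -0.1137, 0.0051]
tool_rot: [-0.543, 0.451, -0.453, 0.544]
ft_force: [-0.9, -0.1, 6.2]
grip_width: 0.0581
clock: 29.4
eef_pos: [0.6329, -0.1137, 0.0051]
tool_rot: [-0.543, 0.451, -0.453, 0.544]
ft_force: [-1.0, 0.7, 6.3]
grip_width: 0.0582
shift [-0.014 -3.395 -0.045] turn [-0.015  0.011  0.006] rows>=1.4
t 29.40 pos [ 0.6329 -0.1137  0.0051] psi 10.5 F [-1.   0.7  6.3] w 0.0582 q [-0.18  0.69  0.09  0.97 -0.    1.21]
clock: 30.02
eef_pos: [0.6332, -0.1138, 0.094]
tool_rot: [-0.543, 0.451, -0.453, 0.544]
ft_force: [-0.1, 0.3, -0.9]
grip_width: 0.0579
shift [-8.48   0.027  0.548] turn [-0.024  0.01   0.009] rows>=3.4
t 30.02 pos [ 0.6332 -0.1138  0.094 ] psi 10.5 F [-0.1  0.3 -0.9] w 0.0579 q [-0.18  0.6   0.19  1.16  0.    1.21]
```

```bash
python3 -m handwheel '[[-1.2,0,0.1,0,0,0],[-3.2,0,0.2,0,0,0],[-5.5,0,0.35,0,0,0],[-7.6,0,0.5,0,0,0],[-8.48,0,0.55,0,0,0]]'; python3 -m handwheel '[[0,0,0,0,0,0],[0,0,0,0,0,0],[0,0,0,0,0,0],[0,0,0,0,0,0],[0,0,0,0,0,0]]';python3 go.py .608 .0972 .0113 10.4
python3 - <<'E'
from fit import *
c=save('scene','s8.png',(250,120,410,260),4)
o=bot.get_obs()['eef_pos'];P=pts('round',.06,.06,.03,(o[0],o[1],0),o[2]-.0051)
uv=((proj(c,P)-[250,120]+.5)*4);print(uv[:40].min(0),uv[:40].max(0),uv[40:].min(0),uv[40:].max(0))
E
```

```text
clock: 30.65
eef_pos: [0.6055, 0.1004, 0.0906]
tool_rot: [0.545, -0.452, 0.451, -0.544]
ft_force: [0.7, -0.3, -1.8]
grip_width: 0.0584
clock: 31.28
eef_pos: [0.6067, 0.0967, 0.0911]
tool_rot: [0.543, -0.452, 0.452, -0.543]
ft_force: [-0.5, 0.3, -1.1]
grip_width: 0.0581
shift [-0.01   3.191  0.054] turn [-0.     0.004  0.   ] rows>=1.3
t 31.27 pos [0.6067 0.0967 0.0911] psi 10.4 F [-0.5  0.3 -1.1] w 0.0581 q [ 0.16  0.55  0.1   1.12 -0.    1.55]
[324.56790338 241.16686439] [418.62869129 311.7852359 ] [325.48768822 209.20909471] [421.85734145 280.25324726]
```

View pics/s8.png

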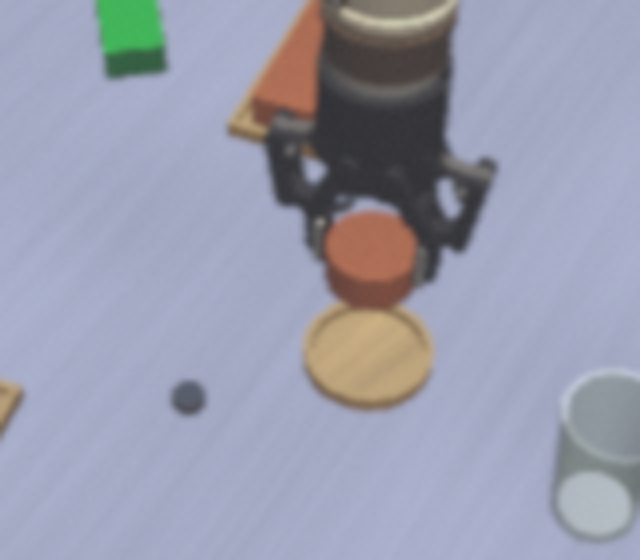

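Held disc spans columns 325–418, bottom row ~308, matching the prediction. I lower it.

```bash
python3 -m handwheel '[[0,0.7,0.03,0,0,0],[0,1.5,0.05,0,0,0],[0,2.4,0.05,0,0,0],[0,2.8,0.05,0,0,0],[0,3,0.05,0,0,0]]';python3 -m handwheel '[[0,0,0,0,0,0],[0,0,0,0,0,0],[0,0,0,0,0,0],[0,0,0,0,0,0],[0,0,0,0,0,0]]';python3 go.py .608 .0972 .0113 10.4
```

```text
clock: 31.95
eef_pos: [0.6072, 0.0977, 0.0149]
tool_rot: [0.544, -0.452, 0.452, -0.543]
ft_force: [0.4, 0.6, -2.4]
grip_width: 0.0585
clock: 32.58
eef_pos: [0.6079, 0.0977, 0.0163]
tool_rot: [-0.544, 0.452, -0.452, 0.544]
ft_force: [-0.6, 0.3, -1.6]
grip_width: 0.0583
shift [ 0.021  0.2   -0.001] turn [-0.002  0.011 -0.   ] rows>=0.1
t 32.58 pos [0.6079 0.0977 0.0163] psi 10.5 F [-0.6  0.3 -1.6] w 0.0583 q [0.16 0.63 0.02 0.96 0.   1.55]
```

```bash
python3 -m handwheel '[[0.02,0.05,0,0,0,0],[0.02,0.1,0,0,0,0],[0.02,0.15,0,0,0,0],[0.02,0.2,0,0,0,0],[0.02,0.2,0,0,0,0]]';  python3 -m handwheel '[[0,0,0,0,0,0],[0,0,0,0,0,0],[0,0,0,0,0,0],[0,0,0,0,0,0],[0,0,0,0,0,0]]' 0.7; python3 -m handwheel '[[0,-0.5,0,0,0,0],[0,-1.5,0,0,0,0],[0,-2.5,0,0,0,0],[0,-3.5,0,0,0,0],[0,-4,0,0,0,0]]' 1; python3 -m handwheel '[[0,-1,-1,0,0,0],[0,-2,-3,0,0,0],[0,-3,-5,0,0,0],[0,-4,-7,0,0,0],[0,-4,-9,0,0,0]]'
python3 - <<'E'
from h import *
print(bot.get_obs()['eef_pos'])
save('scene','s9.png',None,1.25)
save('top','t9.png',(190,80,480,260),2.75)
E
```

```text
clock: 33.2
eef_pos: [0.6079, 0.0972, 0.0111]
tool_rot: [-0.544, 0.452, -0.452, 0.544]
ft_force: [-0.4, 0.5, -0.4]
grip_width: 0.0582
clock: 33.83
eef_pos: [0.6079, 0.0972, 0.0111]
tool_rot: [-0.544, 0.452, -0.452, 0.544]
ft_force: [0.5, -0.3, -0.3]
grip_width: 0.0725
clock: 34.45
eef_pos: [0.6091, 0.0974, 0.1137]
tool_rot: [-0.543, 0.451, -0.453, 0.545]
ft_force: [0.0, -0.8, -0.1]
grip_width: 0.0857
clock: 35.08
eef_pos: [0.3864, 0.0561, 0.2131]
tool_rot: [-0.543, 0.451, -0.453, 0.545]
ft_force: [-0.4, -0.7, 0.1]
grip_width: 0.0854
[0.3863803  0.05609336 0.2130512 ]
```

View pics/s9.png

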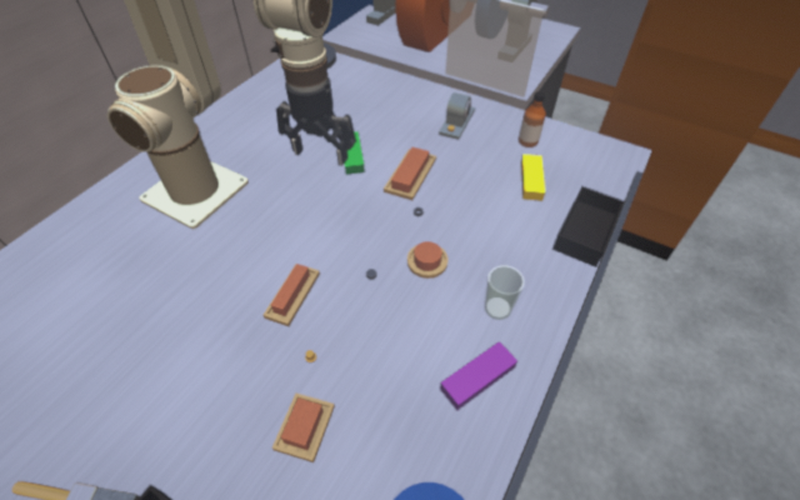

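View pics/t9.png

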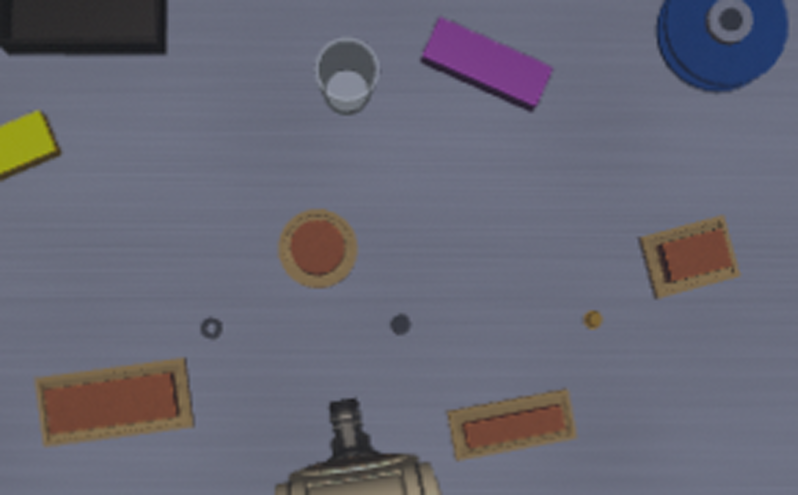

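All four stones look seated and the glass stands at (347,75). Next I check the offsets inside the recesses.

Run:
```python
from fit import *
import fit as F
H={'bench':(.4367,.3244,7.8,.4349,.3246),'dressing':(.6017,-.325,15.1,.5995,-.3237),'slip':(.4117,-.1213,10.4,.4095,-.1205),'round':(.6092,.0967,0,.6067,.0978)}
# stricter red mask: avoid wood
def cm(im,wood):
    hsv=cv2.cvtColor(im,cv2.COLOR_RGB2HSV).astype(int);h,s,v=hsv[...,0],hsv[...,1],hsv[...,2]
    return (((h<9)|(h>172))&(s>70)&(v>18)).astype(float)
F.colmask=cm
for k,(x,y,d,x2,y2) in H.items():
    for cam,hx,hy in(('top',x,y),('scene',x2,y2)):
        f=fit(k,0,(hx,hy,np.radians(d)),(cam,),h=.03,z0=.006)
        a=np.radians(d);dx,dy=f[0]-hx,f[1]-hy
        print(k,cam,'local dx,dy mm %.1f %.1f'%(1e3*(dx*np.cos(a)+dy*np.sin(a)),1e3*(-dx*np.sin(a)+dy*np.cos(a))),'dyaw %.1f'%(np.degrees(f[2])-d),'c %.0f'%f[3])
im=load('scene')["color"][:,:,::-1]
ti=[cv2.resize(im[y:y+60,x:x+60],(390,290),interpolation=cv2.INTER_CUBIC) for x,y in((298,108),(312,178),(204,205),(213,312))]
cv2.imwrite('pics/z9.png',np.vstack([np.hstack(ti[:2]),np.hstack(ti[2:])]))
```

```text
bench top local dx,dy mm 0.5 -0.8 dyaw 1.0 c 49
bench scene local dx,dy mm 0.4 -0.2 dyaw 2.6 c 55
dressing top local dx,dy mm -0.2 0.1 dyaw -1.8 c 29
dressing scene local dx,dy mm -0.1 -0.0 dyaw 0.1 c 73
slip top local dx,dy mm -0.1 1.0 dyaw -0.1 c 26
slip scene local dx,dy mm -0.5 0.8 dyaw 3.1 c 51
round top local dx,dy mm -0.8 0.1 dyaw 0.3 c 14
round scene local dx,dy mm -0.3 0.3 dyaw 2.3 c 35
```

View pics/z9.png

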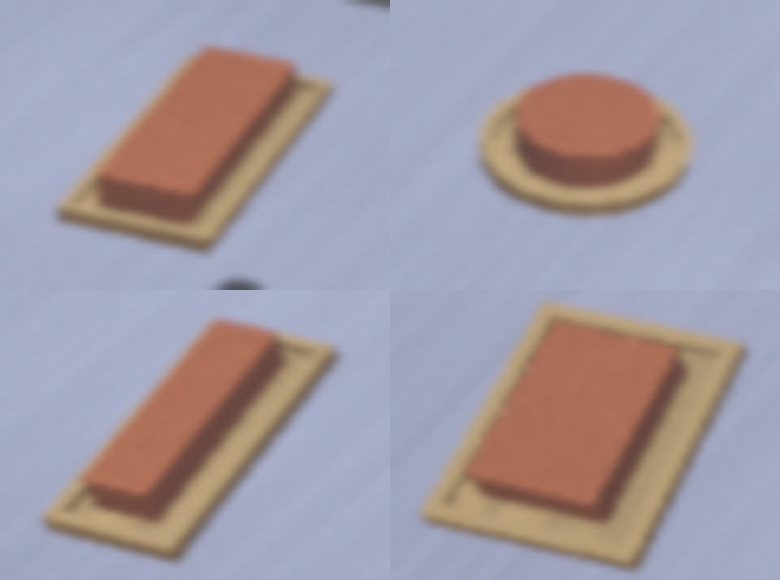

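All stones are within 1 mm of their recess centres and flat. Arm clear, so I hand in.

```bash
python3 -c "
from workcell import bot
print(bot.job_done())"
```

```text
the job is handed in; nothing more can be done
None
```

All four whetstones now lie flat, right side up, in their matching holders, and the job was handed in at about 35 s of the 99 s allowed. I placed them in the order bench, dressing, slip, round.

- **Position:** in the last pictures, fits from both cameras put each stone within about 1 mm of its recess centre, against 8 mm of room on every side. The enlarged crops show every stone lying flat with the rim visible around it.
- **Yaw disagreement:** the scene camera's fit gave turns of up to 3° that the top camera did not show (bench 2.6° against 1.0°, slip 3.1° against -0.1°). I put this down to that camera's colour mask. The round stone's yaw means nothing.
- **Other things in the scene:** the glass is still standing. The green, purple and yellow look-alikes, and the collar, nut and bush, were not touched.
- **Forces:** the readings I saw stayed below about 8 N. They come only at the end of each move, so I can't rule out a brief peak in between.
- **At hand-in:** the arm was clear of everything, with the tool about 0.21 m above the bench.

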